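# Mirror a row of stain jars into the purple rack

## Task

Move the four stain jars from the wooden rack into the purple rack so that their order is mirrored for the potter on the other side of the bench: as seen from the robot, the jar that stands leftmost goes into the rightmost compartment, the second from the left into the second from the right, and so on (the tiles on the wooden rack show the original order). Set each jar down upright on the floor of its compartment, one per compartment, and let go of it; do not drop or tip any jar.

Things in the scene. Friction and masses are not known exactly. Their poses are not given: they have to be found in the camera images.
- source_rack: Pale wooden rack, fixed, left or right of the robot: tray 85 (x) x 325 (y) x 18 mm, four 75 x 75 mm compartments at y = +120, +40, -40, -120 mm, x = 0; walls 5 mm, floor 5 mm above the underside. An 18 mm high ledge for the tiles along its far side (x = 42 to 78 mm). Origin: centre of the tray's underside, on the table; z up; y roughly to the robot's left (up to 13 degrees off).
- target_rack: Purple rack, fixed, empty, on the robot's other side: the same tray, 85 (x) x 325 (y) x 18 mm, four 75 x 75 mm compartments at y = +120, +40, -40, -120 mm, x = 0; walls 5 mm, floor 5 mm above the underside; an 8 mm high strip along its far side. Origin: centre of the tray's underside, on the table; z up; y roughly to the robot's left (up to 13 degrees off).
- red_jar_center (a point): Centre of the red stain jar (half-way up, 37.5 mm above its underside): an upright closed white ceramic jar with red lid and red band, round, 48 mm in diameter (lid 47 mm), 75 mm high, 0.1 to 0.22 kg, loose, standing near the middle of a compartment of the wooden rack. z is the jar's axis.
- yellow_jar_center (a point): Centre of the yellow stain jar (half-way up, 37.5 mm above its underside): an upright closed white ceramic jar with yellow lid and yellow band, round, 48 mm in diameter (lid 47 mm), 75 mm high, 0.1 to 0.22 kg, loose, standing near the middle of a compartment of the wooden rack. z is the jar's axis.
- green_jar_center (a point): Centre of the green stain jar (half-way up, 37.5 mm above its underside): an upright closed white ceramic jar with green lid and green band, round, 48 mm in diameter (lid 47 mm), 75 mm high, 0.1 to 0.22 kg, loose, standing near the middle of a compartment of the wooden rack. z is the jar's axis.
- blue_jar_center (a point): Centre of the blue stain jar (half-way up, 37.5 mm above its underside): an upright closed white ceramic jar with blue lid and blue band, round, 48 mm in diameter (lid 47 mm), 75 mm high, 0.1 to 0.22 kg, loose, standing near the middle of a compartment of the wooden rack. z is the jar's axis.
- red_tile: Red glazed tile, 26 x 50 x 6 mm, fixed flat on the wooden rack's ledge next to the compartment where the red jar stands at the start (compartment centre 60 mm from the tile towards -x of the rack). Origin: centre of its underside; axes as the rack's.
- yellow_tile: Yellow glazed tile, 26 x 50 x 6 mm, fixed flat on the wooden rack's ledge next to the compartment where the yellow jar stands at the start (compartment centre 60 mm from the tile towards -x of the rack). Origin: centre of its underside; axes as the rack's.
- green_tile: Green glazed tile, 26 x 50 x 6 mm, fixed flat on the wooden rack's ledge next to the compartment where the green jar stands at the start (compartment centre 60 mm from the tile towards -x of the rack). Origin: centre of its underside; axes as the rack's.
- blue_tile: Blue glazed tile, 26 x 50 x 6 mm, fixed flat on the wooden rack's ledge next to the compartment where the blue jar stands at the start (compartment centre 60 mm from the tile towards -x of the rack). Origin: centre of its underside; axes as the rack's.
Things that resemble listed ones, but are neither listed nor needed, are in the scene too. Leave any black, grey or pink look-alike of the part that bears green_jar_center alone.

How it is judged (in metres and radians):
At the end, for the whole second after the job is handed in: Each jar is released, at rest and upright (0.1 rad) on the floor (height within 5 mm) of a purple compartment, within 17 mm of its centre along the rack's x and y: the compartment at minus the y of the one it came from (marked by its tile): +120 to -120, +40 to -40 mm and vice versa (x of red_jar_center in the frame of target_rack between -0.017 and 0.017 m and z of red_jar_center in the frame of target_rack between 0.0375 and 0.0475 m and angle between each of red_jar_center, yellow_jar_center, green_jar_center, blue_jar_center's own z axis and vertical below 0.1 rad and ((y of red_tile in the frame of source_rack between 0.1 and 0.14 m and y of red_jar_center in the frame of target_rack between -0.137 and -0.103 m) or (y of red_tile in the frame of source_rack between 0.02 and 0.06 m and y of red_jar_center in the frame of target_rack between -0.057 and -0.023 m) or (y of red_tile in the frame of source_rack between -0.06 and -0.02 m and y of red_jar_center in the frame of target_rack between 0.023 and 0.057 m) or (y of red_tile in the frame of source_rack between -0.14 and -0.1 m and y of red_jar_center in the frame of target_rack between 0.103 and 0.137 m)) and linear speed of each of red_jar, yellow_jar, green_jar, blue_jar below 0.02 m/s and contact force between each of red_jar, yellow_jar, green_jar, blue_jar and the fingers below 0.2 N and x of yellow_jar_center in the frame of target_rack between -0.017 and 0.017 m and z of yellow_jar_center in the frame of target_rack between 0.0375 and 0.0475 m and ((y of yellow_tile in the frame of source_rack between 0.1 and 0.14 m and y of yellow_jar_center in the frame of target_rack between -0.137 and -0.103 m) or (y of yellow_tile in the frame of source_rack between 0.02 and 0.06 m and y of yellow_jar_center in the frame of target_rack between -0.057 and -0.023 m) or (y of yellow_tile in the frame of source_rack between -0.06 and -0.02 m and y of yellow_jar_center in the frame of target_rack between 0.023 and 0.057 m) or (y of yellow_tile in the frame of source_rack between -0.14 and -0.1 m and y of yellow_jar_center in the frame of target_rack between 0.103 and 0.137 m)) and x of green_jar_center in the frame of target_rack between -0.017 and 0.017 m and z of green_jar_center in the frame of target_rack between 0.0375 and 0.0475 m and ((y of green_tile in the frame of source_rack between 0.1 and 0.14 m and y of green_jar_center in the frame of target_rack between -0.137 and -0.103 m) or (y of green_tile in the frame of source_rack between 0.02 and 0.06 m and y of green_jar_center in the frame of target_rack between -0.057 and -0.023 m) or (y of green_tile in the frame of source_rack between -0.06 and -0.02 m and y of green_jar_center in the frame of target_rack between 0.023 and 0.057 m) or (y of green_tile in the frame of source_rack between -0.14 and -0.1 m and y of green_jar_center in the frame of target_rack between 0.103 and 0.137 m)) and x of blue_jar_center in the frame of target_rack between -0.017 and 0.017 m and z of blue_jar_center in the frame of target_rack between 0.0375 and 0.0475 m and ((y of blue_tile in the frame of source_rack between 0.1 and 0.14 m and y of blue_jar_center in the frame of target_rack between -0.137 and -0.103 m) or (y of blue_tile in the frame of source_rack between 0.02 and 0.06 m and y of blue_jar_center in the frame of target_rack between -0.057 and -0.023 m) or (y of blue_tile in the frame of source_rack between -0.06 and -0.02 m and y of blue_jar_center in the frame of target_rack between 0.023 and 0.057 m) or (y of blue_tile in the frame of source_rack between -0.14 and -0.1 m and y of blue_jar_center in the frame of target_rack between 0.103 and 0.137 m))); the robot touches nothing.
It fails at once if a jar is tipped (more than 35 degrees) (angle between any of red_jar_center, yellow_jar_center, green_jar_center, blue_jar_center's own z axis and vertical above 0.6 rad).
It fails at once if a jar is dropped (falls free faster than 0.8 m/s, from more than about 30 mm) ((linear speed of red_jar above 0.8 m/s and contact force between red_jar and anything else below 0.05 N) or (linear speed of yellow_jar above 0.8 m/s and contact force between yellow_jar and anything else below 0.05 N) or (linear speed of green_jar above 0.8 m/s and contact force between green_jar and anything else below 0.05 N) or (linear speed of blue_jar above 0.8 m/s and contact force between blue_jar and anything else below 0.05 N)).
It also fails if it takes over 102 s, if anything falls off the work surface, if the arm or the gripper's body presses on something with over 40 N, if the wrist force passes 120 N, or if a joint passes its speed limit or range.

## Robot

A 6-joint arm with a two-finger parallel gripper is mounted at the origin on the work surface. World frame = base frame: x ahead of the robot, y to its left, z up, the work surface at z = 0. Lengths are in m, angles in degrees, forces in N, time in s.
With the tool pointing down it reaches from about 0.4 to 0.825 m from the base axis. Payload 7 kg.
Tool frame: the origin (TCP) lies midway between the tips of the shut fingers; the grasp point (between the pads) lies 19 mm behind it; z points along the fingers, y is the line along which they close (so a half turn about z gives the same grasp; the last joint's range is limited). The gripper opens to 88 mm and grips with 3 to 60 N. Pads are 19 mm wide; open, the fingers measure 130 mm over their backs; the gripper's body (78 mm by 193 mm) begins 47 mm behind the grasp point.
Start: joints at [-58.149, 20.546, 0.682, 0, -70.136, -16.507], TCP at [0.179, -0.651, 0.227] pointing down, gripper open.
Joint ranges: [-176.03, 176.03], [-82.01, 121.73], [-58.28, 71.71], [-173.87, 95.51], [-174.79, -0.11], [-173.66, 173.66]. Speed limits (degrees/s): [136.94, 136.94, 172.46, 180, 180, 180].

## Interface

Orientations are given as [roll, pitch, yaw] about the fixed x, y, z axes, in that order (R = Rz(yaw) Ry(pitch) Rx(roll)).
In Python, from plant import r gives the robot as it stands. The module is installed in compiled form; this text tells all that it offers.
- The arm moves only by the tool play_rows, never from a script. Its argument "rows" is a list of rows, each an object with "slide": the shift along the tool's x, y, z as a fraction of full scale, a list of three; "delta_rot": the turn, a rotation vector about the tool's x, y, z as a fraction of full scale, a list of three; "fingers": the opening, from -1 (shut) to 1 (fully open). In form: [{"slide": [x, y, z], "delta_rot": [rx, ry, rz], "fingers": fingers}, ...]. A call has 1 to 8 rows; each row shifts and turns the commanded pose from where the row before left it, along the tool's axes as they then stand; what a row does not reach is not made up. Full scale, the value 1, is 0.15 m for a shift and 0.08 rad for a turn. A row lasts 1/8 s, in which the tool goes at most 62.5 mm and 10.7 degrees, less where a joint would pass 70% of its speed; a pose out of reach is approached as far as the arm can. A call with a number of a shift or a turn outside -1 to 1 is refused whole. A call with a gripper value outside its range is refused whole. The fingers move at their own pace and stop on an object; "squeeze" is the grip in N (left out, the last holds). Time passes only in rows, so rows that do not move let the fingers close. It gives the time, the measured TCP pose, the force, the opening and the grip force at its end, in the units of the state.
- r.get_state(): the state, without advancing time (a new reading comes with each control period).
- r.capture(name): name is "side" or "top" or "wrist"; returns a dict with "image" (480x640x3 uint8, blue, green, red), "fx", "fy", "cx", "cy" (pixels), "distortion" ([k1, k2, p1, p2, k3] as OpenCV has them; the pictures are not rectified), "R" (3x3) and "t" (3): a world point X has camera coordinates R X + t; the wrist camera has in their place "T_tool_cam" (4x4, takes a point from camera to tool coordinates, whose origin is the TCP and whose axes are the flange's). Camera axes: x right, y down, z forward; pixel columns grow to the right and rows downward; lengths in m; the calibration is good to about 2 mm. A picture is of the moment at which its call begins: read the wrist's pose just before it. There is no depth.
- r.close_job(): hands the job in; it is judged then, once.
The state is a dict: "time_s": time; "joints": joint angles; "qd": joint speeds; "joint_torque": joint torques, N m; "tcp_pos": TCP position; "eef_rot": TCP orientation; "contact_force": force on the tool from outside, world axes, zero at the start; "moment": the same for the moment, N m; "gripper_width": finger opening in m; "gripper_force": force on a finger pad.
Only numpy, scipy, OpenCV 4.12 (cv2) and the standard library are available. Lean on these libraries where they do the work, as an engineer would, in place of code of your own. Each camera call takes 0.05 s, during which the arm holds its last target. There are 200 camera calls.

## Working session

There is one attempt and no reset: what is moved stays moved. The work goes in short steps, Python scripts to look and compute and a tool call to move; the robot and the scene stay as the last step left them, time stands still between calls to the robot, and variables do not carry over. Pictures are saved under pics/ and viewed, at most 14 in all, crops included, and the job is handed in when it is done.

Besides the shell and the picture viewer there is one more tool, called in YAML: its name, and indented under it one key for each argument. play_rows: Moves the arm, as the interface text tells. Shift numbers are shares of 0.15 m and turn numbers shares of 0.08 rad, none past 1 either way. Its arguments: {"type":"object","properties":{"rows":{"type":"array"},"squeeze":{"type":"number"}},"required":["rows"]}

```bash
mkdir -p pics; cat > h.py <<'E'
import numpy as np, cv2
from plant import r
def ray(c,uv,z):
    K=np.array([[c['fx'],0,c['cx']],[0,c['fy'],c['cy']],[0,0,1]])
    p=cv2.undistortPoints(np.array(uv,float).reshape(-1,1,2),K,np.array(c['distortion'],float)).reshape(-1,2)
    R=np.array(c['R']);t=np.array(c['t']).ravel()
    d=np.c_[p,np.ones(len(p))]@R; o=-R.T@t
    return o+d*((z-o[2])/d[:,2])[:,None]
E
python3 - <<'E'
from h import *
s=r.get_state();print(s)
for n in('top','side'):
    c=r.capture(n);cv2.imwrite(f'pics/{n}0.png',c['image']);print(n,c['R'],c['t'],c['fx'])
E
```

```text
{'time_s': 0.0, 'joints': array([-5.81475147e+01,  2.05899564e+01,  6.33234411e-01, -2.19606932e-02,
       -7.01374431e+01, -1.65071301e+01]), 'qd': array([-0.07661001,  0.06887672,  0.01976426,  0.06327604,  0.03677387,
        0.00723727]), 'joint_torque': array([-2.29553414e-03, -5.82726073e+01,  2.93044996e+01,  6.99730843e+00,
        6.79521851e-03, -1.35986215e-04]), 'tcp_pos': array([ 0.17847619, -0.65044707,  0.22562951]), 'eef_rot': array([ 1.79903850e+02, -6.96476021e-03, -1.64662117e+02]), 'contact_force': array([-0.01377831,  0.32128304,  0.38076162]), 'moment': array([-0.04574379, -0.01735183, -0.02365512]), 'gripper_force': 0.0, 'gripper_width': 0.08791274115436318}
top [[-0.01190439 -0.99988043  0.00986984]
 [-0.99913395  0.01150077 -0.03998842]
 [ 0.03987012 -0.01033733 -0.9991514 ]] [0.05695334 0.50347667 1.14517606] 522.6646845797273
side [[-0.99045112 -0.13779822  0.00427047]
 [-0.09730574  0.67678916 -0.72971778]
 [ 0.09766361 -0.72316533 -0.68373513]] [0.50657476 0.06946431 1.0576328 ] 500.1830527675841
```

View pics/top0.png

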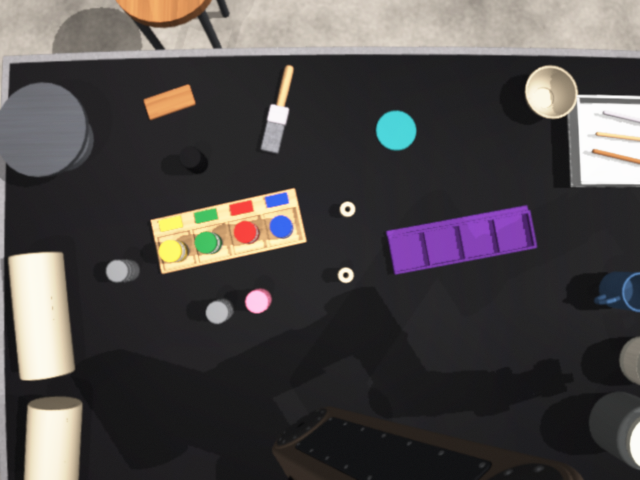

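View pics/side0.png

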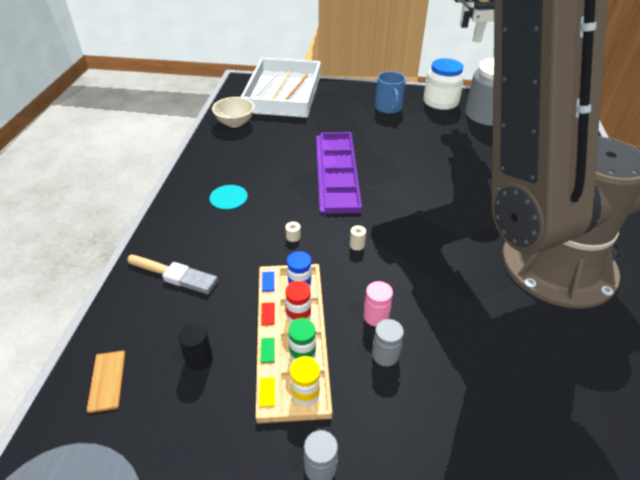

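The top view looks down with +x up and +y left. On the wooden rack, from left to right, it shows yellow (172,250), green (207,243), red (245,232) and blue (281,227). The tiles above them agree. The purple rack is at about (462,240).

The look-alikes are grey (122,271), grey (218,312), pink (258,301) and black (193,160). None of them is in the rack, so the green jar is the one at (207,243).

```bash
cat > m.py <<'E'
from h import *
c=r.capture('top');im=c['image'];hsv=cv2.cvtColor(im,cv2.COLOR_BGR2HSV)
def blobs(lo,hi,roi,amin=60):
    m=cv2.inRange(hsv,lo,hi);k=np.zeros_like(m);x0,y0,x1,y1=roi;k[y0:y1,x0:x1]=m[y0:y1,x0:x1]
    k=cv2.morphologyEx(k,cv2.MORPH_CLOSE,np.ones((3,3)))
    return sorted([q for q in cv2.findContours(k,0,1)[0] if cv2.contourArea(q)>amin],key=cv2.contourArea)[::-1]
roi=(145,185,310,275)
J={};T={}
for n,lo,hi in [('yellow',(22,180,120),(34,255,255)),('green',(50,140,60),(80,255,255)),('red',(0,200,100),(6,255,255)),('blue',(108,150,80),(125,255,255))]:
    for q in blobs(lo,hi,roi):
        (u,v),(w,h),a=cv2.minAreaRect(q); (uc,vc),rad=cv2.minEnclosingCircle(q)
        jar=max(w,h)/min(w,h)<1.45
        p=ray(c,[(uc,vc) if jar else (u,v)],.08 if jar else .024)[0]
        print(n,'jar' if jar else 'tile',np.round((u,v,w,h,rad),1),p.round(4)); (J if jar else T)[n]=p
P=blobs((125,100,40),(150,255,255),(380,195,545,285),500)
P=np.vstack(P);rc=cv2.minAreaRect(P);b=cv2.boxPoints(rc);print('purple',np.round(b),ray(c,b,.018).round(4))
cv2.imwrite('pics/p.png',cv2.resize(im[190:290,375:555],None,fx=4,fy=4))
cv2.imwrite('pics/g.png',cv2.resize(im[180:330,100:310],None,fx=3.5,fy=3.5))
t=np.array([T[k] for k in('blue','red','green','yellow')]);d=t[-1]-t[0];print('tile spacing',np.linalg.norm(np.diff(t,axis=0),axis=1),'rack yaw',np.degrees(np.arctan2(-d[0],d[1])))
for n,(u,v) in dict(pink=(258,297),grey=(218,308),grey2=(122,268)).items(): print(n,ray(c,[(u,v)],.075))
E
python3 m.py
```

```text
green jar [206.  242.5  19.   20.   10.4] [0.4986 0.2937 0.08  ]
green tile [205.4 215.5   9.3  20.4  10.6] [0.559  0.3059 0.024 ]
blue jar [281.  226.   20.   20.   10.6] [0.5304 0.1371 0.08  ]
blue tile [276.5 199.7  10.1  20.7  10.8] [0.5918 0.1496 0.024 ]
purple [[384. 230.]
 [530. 203.]
 [538. 248.]
 [393. 275.]] [[ 0.523  -0.0867  0.018 ]
 [ 0.5792 -0.415   0.018 ]
 [ 0.4781 -0.431   0.018 ]
 [ 0.4237 -0.1033  0.018 ]]Traceback (most recent call last):
  File "m.py", line 19, in <module>
    t=np.array([T[k] for k in('blue','red','green','yellow')]);d=t[-1]-t[0];print('tile spacing',np.linalg.norm(np.diff(t,axis=0),axis=1),'rack yaw',np.degrees(np.arctan2(-d[0],d[1])))
                ~^^^
KeyError: 'red'
```

```bash
sed -i "s/(22,180,120),(34/(20,120,120),(34/; s/(0,200,100),(6,/(0,170,80),(9,/" m.py; python3 m.py
```

```text
yellow jar [172.5 251.   22.   29.   14.6] [0.4798 0.363  0.08  ]
yellow tile [170.1 223.3  12.4  23.5  12.3] [0.5429 0.3841 0.024 ]
green jar [206.  242.   20.   20.   10.4] [0.4986 0.2937 0.08  ]
green tile [205.4 215.5   9.3  20.4  10.6] [0.5591 0.3059 0.024 ]
red jar [244.6 231.7  20.6  21.   10.9] [0.5199 0.2125 0.08  ]
red tile [240.9 207.6  10.4  21.8  11.2] [0.5753 0.2279 0.024 ]
blue jar [281.  226.   20.   20.   10.6] [0.5304 0.1371 0.08  ]
blue tile [276.5 199.7  10.1  20.7  10.8] [0.5918 0.1496 0.024 ]
purple [[384. 230.]
 [530. 203.]
 [538. 248.]
 [393. 275.]] [[ 0.523  -0.0867  0.018 ]
 [ 0.5792 -0.4148  0.018 ]
 [ 0.478  -0.4309  0.018 ]
 [ 0.4237 -0.1033  0.018 ]]
tile spacing [0.08006734 0.07959716 0.07989719] rack yaw 11.776838505967463
pink [[0.38339953 0.18602754 0.075     ]]
grey [[0.3613632  0.26959889 0.075     ]]
grey2 [[0.44640793 0.47205617 0.075     ]]
```

View pics/p.png

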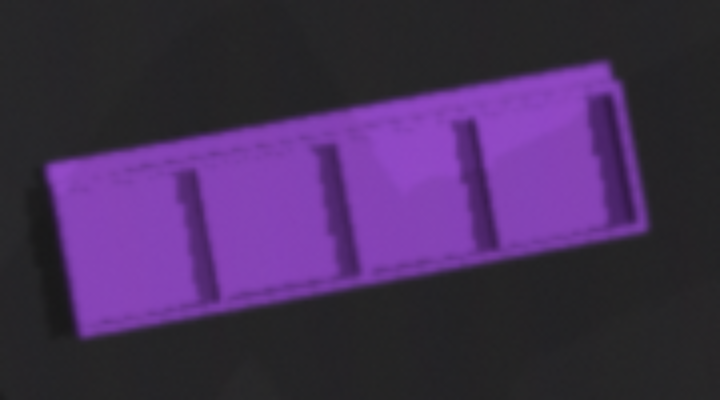

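View pics/g.png

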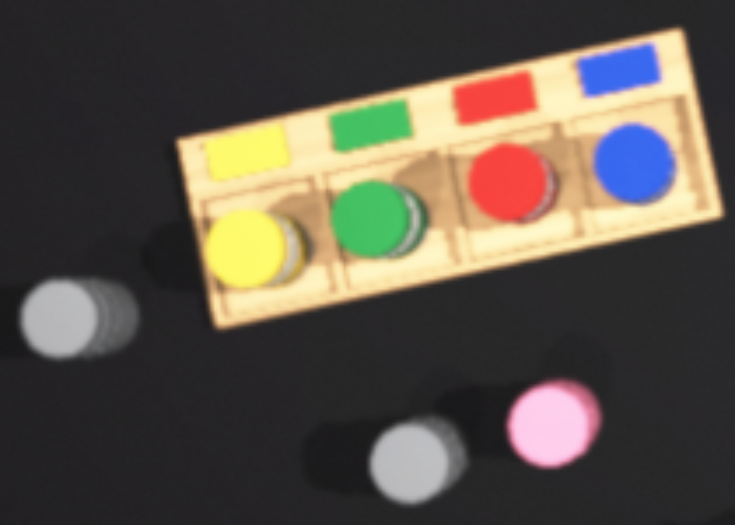

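The crops confirm the colours against the tiles. The purple tray's near corners are at (395.5,274.5) and (537,247.5), and its far-right wall corner is at (530.5,210.5).

```bash
cat > t.py <<'E'
from h import *
import json
c=r.capture('top')
C=ray(c,[(395.5,274.5),(537,247.5),(530.5,210.5)],.018)[:,:2]
d=C[0]-C[1];a=np.arctan2(-d[0],d[1]);ex=np.array([np.cos(a),np.sin(a)]);ey=np.array([-np.sin(a),np.cos(a)])
print('len',np.linalg.norm(d),'width',np.linalg.norm(C[2]-C[1]),'yaw',np.degrees(a))
o=C[1]+.1625*ey+.0425*ex; print('origin',o,'from left',C[0]-.1625*ey+.0425*ex)
o=(o*2+C[0]-.1625*ey+.0425*ex)/3
g={n:(o+y*ey).tolist() for n,y in dict(yellow=-.12,green=-.04,red=.04,blue=.12).items()}
L=dict(zip(('yellow','green','red','blue'),ray(c,[(170.6,251.1),(206,242.6),(245.4,232),(281.4,226.6)],.08)[:,:2].tolist()))
T=dict(yellow=(.5429,.3841),green=(.5591,.3059),red=(.5753,.2279),blue=(.5918,.1496))
b=np.radians(11.78);fx=np.array([np.cos(b),np.sin(b)]);fy=np.array([-fx[1],fx[0]])
for n in L:
    q=np.array(T[n])-.06*fx; e=np.array(L[n])-q; print(n,'jar',np.round(L[n],4),'comp',q.round(4),'off xy rack',(e@fx).round(4),(e@fy).round(4),'goal',np.round(g[n],4))
json.dump(dict(jar=L,goal=g,ys=11.78,yt=np.degrees(a)),open('t.json','w'))
E
cat > go.py <<'E'
# usage: go.py jar|goal name z  -> total shift in tool axes (units) after the turn, and the turn (units)
import sys,json
from h import *
k,n,z=sys.argv[1:4];D=json.load(open('t.json'));s=r.get_state()
psi=D['ys' if k=='jar' else 'yt']-90
R,P,Y=s['eef_rot'];p=s['tcp_pos'];d=np.array([*D[k][n],float(z)])-p
dy=(psi-Y+180)%360-180
def ax(y):
    y=np.radians(y);return np.array([[np.cos(y),np.sin(y),0],[np.sin(y),-np.cos(y),0],[0,0,-1]])
print('pos',p.round(4),'rpy',s['eef_rot'].round(2),'width',round(s['gripper_width'],4),'t',s['time_s'],'F',s['contact_force'].round(1))
print('turn rz units',round(-np.radians(dy)/.08,2),'slide now-axes',(ax(Y)@d/.15).round(3),'after turn',(ax(psi)@d/.15).round(3),'dist from base',np.hypot(*D[k][n]).round(3))
E
python3 t.py; python3 go.py jar blue .2
```

```text
len 0.32430371115412543 width 0.08393870950556485 yaw 9.826644461788034
origin [ 0.49443476 -0.26160483] from left [ 0.49455359 -0.2622909 ]
yellow jar [0.4807 0.3672] comp [0.4842 0.3719] off xy rack -0.0044 -0.0039 goal [ 0.515  -0.3801]
green jar [0.4976 0.2929] comp [0.5004 0.2937] off xy rack -0.0029 -0.0002 goal [ 0.5013 -0.3012]
red jar [0.5187 0.2106] comp [0.5166 0.2157] off xy rack 0.001 -0.0054 goal [ 0.4876 -0.2224]
blue jar [0.529  0.1357] comp [0.5331 0.1374] off xy rack -0.0043 -0.0008 goal [ 0.474  -0.1436]
pos [ 0.1785 -0.6507  0.2261] rpy [ 179.95   -0.   -164.66] width 0.0876 t 0.25 F [-0.6 -0.2 -0. ]
turn rz units -18.86 slide now-axes [-3.64   4.437  0.174] after turn [-4.655 -3.358  0.174] dist from base 0.546
```

play_rows:
  rows:
    - {"slide":[0,0,0],"delta_rot":[0,0,-1],"fingers":1}
    - {"slide":[0,0,0],"delta_rot":[0,0,-1],"fingers":1}
    - {"slide":[0,0,0],"delta_rot":[0,0,-1],"fingers":1}
    - {"slide":[0,0,0],"delta_rot":[0,0,-1],"fingers":1}
    - {"slide":[0,0,0],"delta_rot":[0,0,-1],"fingers":1}
    - {"slide":[0,0,0],"delta_rot":[0,0,-1],"fingers":1}
    - {"slide":[0,0,0],"delta_rot":[0,0,-1],"fingers":1}
    - {"slide":[0,0,0],"delta_rot":[0,0,-1],"fingers":1}
  squeeze: 20

```text
time_s: 1.25
tcp_pos: [0.1786, -0.6508, 0.2264]
eef_rot: [180.0, 0.0, -127.8]
contact_force: [-0.4, 0.4, -0.1]
gripper_width: 0.0874
gripper_force: 0.0
```

play_rows:
  rows:
    - {"slide":[0,0,0],"delta_rot":[0,0,-1],"fingers":1}
    - {"slide":[0,0,0],"delta_rot":[0,0,-1],"fingers":1}
    - {"slide":[0,0,0],"delta_rot":[0,0,-1],"fingers":1}
    - {"slide":[0,0,0],"delta_rot":[0,0,-1],"fingers":1}
    - {"slide":[0,0,0],"delta_rot":[0,0,-1],"fingers":1}
    - {"slide":[0,0,0],"delta_rot":[0,0,-1],"fingers":1}
    - {"slide":[0,0,0],"delta_rot":[0,0,-1],"fingers":1}
    - {"slide":[0,0,0],"delta_rot":[0,0,-1],"fingers":1}

```text
time_s: 2.25
tcp_pos: [0.1786, -0.6508, 0.2264]
eef_rot: [180.0, 0.0, -91.2]
contact_force: [0.2, 0.9, -0.2]
gripper_width: 0.0873
gripper_force: 0.0
```

play_rows:
  rows:
    - {"slide":[0,0,0],"delta_rot":[0,0,-1],"fingers":1}
    - {"slide":[0,0,0],"delta_rot":[0,0,-1],"fingers":1}
    - {"slide":[0,0,0],"delta_rot":[0,0,-0.86],"fingers":1}
    - {"slide":[0,-0.38,0],"delta_rot":[0,0,0],"fingers":1}
    - {"slide":[0,-0.38,0],"delta_rot":[0,0,0],"fingers":1}
    - {"slide":[0,-0.38,0],"delta_rot":[0,0,0],"fingers":1}
    - {"slide":[-0.1,-0.36,0],"delta_rot":[0,0,0],"fingers":1}
    - {"slide":[-0.1,-0.36,0],"delta_rot":[0,0,0],"fingers":1}

```text
time_s: 3.25
tcp_pos: [0.4471, -0.5636, 0.2262]
eef_rot: [180.0, 0.0, -78.2]
contact_force: [0.6, -1.0, 0.5]
gripper_width: 0.0877
gripper_force: 0.0
```

```bash
python3 go.py jar blue .13
```

```text
pos [ 0.4471 -0.5636  0.2262] rpy [ 1.7999e+02  2.0000e-02 -7.8220e+01] width 0.0877 t 3.25 F [ 0.6 -1.   0.5]
turn rz units 0.0 slide now-axes [-4.452 -1.487  0.642] after turn [-4.452 -1.486  0.642] dist from base 0.546
```

play_rows:
  rows:
    - {"slide":[-0.37,-0.124,0],"delta_rot":[0,0,0],"fingers":1}
    - {"slide":[-0.37,-0.124,0],"delta_rot":[0,0,0],"fingers":1}
    - {"slide":[-0.37,-0.124,0],"delta_rot":[0,0,0],"fingers":1}
    - {"slide":[-0.37,-0.124,0],"delta_rot":[0,0,0],"fingers":1}
    - {"slide":[-0.37,-0.124,0],"delta_rot":[0,0,0],"fingers":1}
    - {"slide":[-0.37,-0.124,0],"delta_rot":[0,0,0],"fingers":1}
    - {"slide":[-0.37,-0.124,0],"delta_rot":[0,0,0],"fingers":1}
    - {"slide":[-0.37,-0.124,0],"delta_rot":[0,0,0],"fingers":1}

```text
time_s: 4.25
tcp_pos: [0.5004, -0.0976, 0.2268]
eef_rot: [-180.0, -0.0, -78.2]
contact_force: [0.4, -0.2, -0.0]
gripper_width: 0.0876
gripper_force: 0.0
```

play_rows:
  rows:
    - {"slide":[-0.37,-0.124,0.1],"delta_rot":[0,0,0],"fingers":1}
    - {"slide":[-0.37,-0.124,0.1],"delta_rot":[0,0,0],"fingers":1}
    - {"slide":[-0.37,-0.124,0.1],"delta_rot":[0,0,0],"fingers":1}
    - {"slide":[-0.37,-0.124,0.1],"delta_rot":[0,0,0],"fingers":1}
    - {"slide":[0,0,0.1],"delta_rot":[0,0,0],"fingers":1}
    - {"slide":[0,0,0],"delta_rot":[0,0,0],"fingers":1}

```text
time_s: 5.0
tcp_pos: [0.5269, 0.1326, 0.1502]
eef_rot: [179.8, -0.1, -78.2]
contact_force: [0.6, -0.6, -0.1]
gripper_width: 0.0875
gripper_force: 0.0
```

```bash
python3 go.py jar blue .033; python3 - <<'E'
from h import *
c=r.capture('wrist');cv2.imwrite('pics/w1.png',c['image']);print(c['T_tool_cam'])
E
```

```text
pos [0.5269 0.1326 0.1502] rpy [ 1.7983e+02 -5.0000e-02 -7.8170e+01] width 0.0875 t 5.0 F [ 0.6 -0.6 -0.1]
turn rz units 0.01 slide now-axes [-0.017 -0.018  0.781] after turn [-0.017 -0.018  0.781] dist from base 0.546
[[ 1.23837340e-04 -9.56697012e-01 -2.91085576e-01  7.82013154e-02]
 [ 9.99999900e-01  2.43533844e-04 -3.74978293e-04 -3.95899531e-04]
 [ 4.29629802e-04 -2.91085500e-01  9.56696946e-01 -1.58017215e-01]
 [ 0.00000000e+00  0.00000000e+00  0.00000000e+00  1.00000000e+00]]
```

View pics/w1.png

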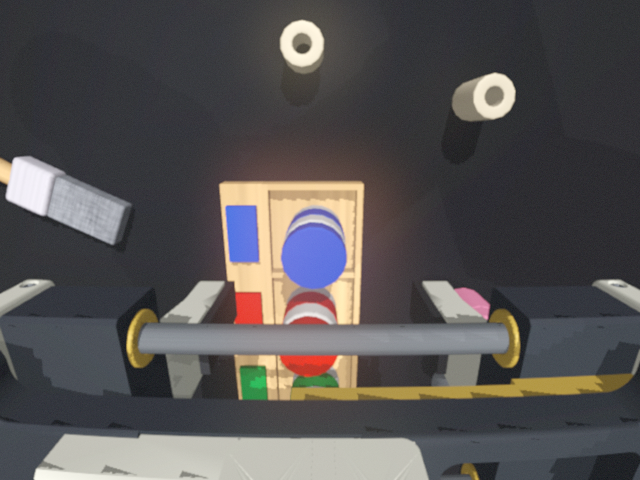

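The wrist view shows the blue lid at (314,255), with red behind it at (308,350). The fingers straddle the column. I'll cast the blue lid pixel onto z=0.08 as a check.

```bash
cat >> h.py <<'E'
def wray(uv,z):
    from scipy.spatial.transform import Rotation as Q
    s=r.get_state();c=r.capture('wrist')
    T=np.eye(4);T[:3,:3]=Q.from_euler('xyz',s['eef_rot'],degrees=True).as_matrix();T[:3,3]=s['tcp_pos']
    W=np.linalg.inv(T@np.array(c['T_tool_cam']));c['R']=W[:3,:3];c['t']=W[:3,3]
    return ray(c,uv,z)
E
python3 -c "
from h import *
print(wray([(314,255)],.08))"
```

```text
[[0.53340187 0.13653689 0.08      ]]
```

The two views agree to about 4 mm. I'll go down and grip.

play_rows:
  rows:
    - {"slide":[-0.02,-0.022,0.2],"delta_rot":[0,0,0],"fingers":1}
    - {"slide":[0,0,0.2],"delta_rot":[0,0,0],"fingers":1}
    - {"slide":[0,0,0.2],"delta_rot":[0,0,0],"fingers":1}
    - {"slide":[0,0,0.18],"delta_rot":[0,0,0],"fingers":1}
    - {"slide":[0,0,0],"delta_rot":[0,0,0],"fingers":1}
    - {"slide":[0,0,0],"delta_rot":[0,0,0],"fingers":-1}
    - {"slide":[0,0,0],"delta_rot":[0,0,0],"fingers":-1}
    - {"slide":[0,0,0],"delta_rot":[0,0,0],"fingers":-1}
  squeeze: 25

```text
time_s: 6.1
tcp_pos: [0.5311, 0.1369, 0.0356]
eef_rot: [-179.9, 0.0, -78.2]
contact_force: [0.3, 0.5, -0.3]
gripper_width: 0.0635
gripper_force: 0.0
```

play_rows:
  rows:
    - {"slide":[0,0,0],"delta_rot":[0,0,0],"fingers":-1}
    - {"slide":[0,0,0],"delta_rot":[0,0,0],"fingers":-1}

```text
time_s: 6.35
tcp_pos: [0.5308, 0.1368, 0.0349]
eef_rot: [-180.0, 0.0, -78.2]
contact_force: [0.3, 0.3, 2.4]
gripper_width: 0.0472
gripper_force: 25.0
```

play_rows:
  rows:
    - {"slide":[0,0,-0.2],"delta_rot":[0,0,0],"fingers":-1}
    - {"slide":[0,0,-0.27],"delta_rot":[0,0,0],"fingers":-1}
    - {"slide":[0,0,-0.27],"delta_rot":[0,0,0],"fingers":-1}
    - {"slide":[0,0,0],"delta_rot":[0,0,0.43],"fingers":-1}
    - {"slide":[0,0,0],"delta_rot":[0,0,0],"fingers":-1}

```text
time_s: 6.98
tcp_pos: [0.53, 0.1365, 0.145]
eef_rot: [180.0, 0.0, -80.2]
contact_force: [0.0, -0.6, -1.7]
gripper_width: 0.0475
gripper_force: 25.0
```

```bash
python3 go.py goal blue .1
```

```text
pos [0.53   0.1365 0.145 ] rpy [ 1.7996e+02  1.0000e-02 -8.0210e+01] width 0.0475 t 6.975 F [ 0.  -0.6 -1.7]
turn rz units -0.01 slide now-axes [1.777 0.685 0.3  ] after turn [1.776 0.686 0.3  ] dist from base 0.495
```

play_rows:
  rows:
    - {"slide":[0.177,0.065,0],"delta_rot":[0,0,0],"fingers":-1}
    - {"slide":[0.3,0.12,0],"delta_rot":[0,0,0],"fingers":-1}
    - {"slide":[0.35,0.14,0],"delta_rot":[0,0,0],"fingers":-1}
    - {"slide":[0.35,0.14,0],"delta_rot":[0,0,0],"fingers":-1}
    - {"slide":[0.35,0.14,0],"delta_rot":[0,0,0],"fingers":-1}
    - {"slide":[0.25,0.08,0.15],"delta_rot":[0,0,0],"fingers":-1}
    - {"slide":[0,0,0.15],"delta_rot":[0,0,0],"fingers":-1}
    - {"slide":[0,0,0],"delta_rot":[0,0,0],"fingers":-1}

```text
time_s: 7.98
tcp_pos: [0.4724, -0.1441, 0.098]
eef_rot: [179.7, 0.1, -80.2]
contact_force: [0.2, -0.3, -0.5]
gripper_width: 0.0471
gripper_force: 25.0
```

```bash
python3 go.py goal blue .036; python3 - <<'E'
from h import *
c=r.capture('wrist');cv2.imwrite('pics/w2.png',c['image'])
E
```

```text
pos [ 0.4724 -0.1441  0.098 ] rpy [ 1.7965e+02  5.0000e-02 -8.0250e+01] width 0.0471 t 7.975 F [ 0.2 -0.3 -0.5]
turn rz units -0.02 slide now-axes [-0.001 -0.011  0.413] after turn [-0.001 -0.011  0.413] dist from base 0.495
```

View pics/w2.png

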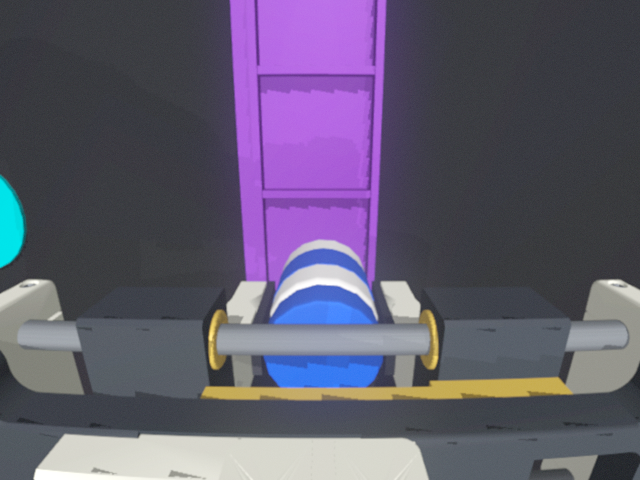

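The jar hangs over the leftmost purple compartment. Divider tops show at about (318,72) and (319,194), running from u=262 to 373. I'll check the tray's position from them.

```bash
python3 -c "
from h import *
import json
w=wray([(258,72),(378,72),(266,194),(373,194)],.018)[:,:2];a=np.radians(9.83)
ex=np.array([np.cos(a),np.sin(a)]);ey=np.array([-ex[1],ex[0]]);o=np.array([.4945,-.2618])
print(w.round(4),((w-o)@ex).round(4),((w-o)@ey).round(4))"
```

```text
[[ 0.5344 -0.2514]
 [ 0.4592 -0.2644]
 [ 0.5191 -0.1745]
 [ 0.4462 -0.1871]] [ 0.0411 -0.0352  0.0392 -0.0348] [0.0034 0.0035 0.0818 0.0818]
```

The tray fits within 3 mm, so I'll lower the jar and release it.

play_rows:
  rows:
    - {"slide":[0,-0.015,0.14],"delta_rot":[0,0,0],"fingers":-1}
    - {"slide":[0,0,0.14],"delta_rot":[0,0,0],"fingers":-1}
    - {"slide":[0,0,0.09],"delta_rot":[0,0,0],"fingers":-1}
    - {"slide":[0,0,0.04],"delta_rot":[0,0,0],"fingers":-1}
    - {"slide":[0,0,0],"delta_rot":[0,0,0],"fingers":-1}
    - {"slide":[0,0,0],"delta_rot":[0,0,0],"fingers":-1}

```text
time_s: 8.82
tcp_pos: [0.4776, -0.1431, 0.0397]
eef_rot: [-179.9, -0.0, -80.2]
contact_force: [-0.3, -0.4, -1.0]
gripper_width: 0.047
gripper_force: 25.0
```

play_rows:
  rows:
    - {"slide":[0,0,0.015],"delta_rot":[0,0,0],"fingers":-1}
    - {"slide":[0,0,0],"delta_rot":[0,0,0],"fingers":-1}
    - {"slide":[0,0,0],"delta_rot":[0,0,0],"fingers":-1}

```text
time_s: 9.2
tcp_pos: [0.477, -0.1432, 0.0369]
eef_rot: [-180.0, -0.0, -80.2]
contact_force: [-0.6, -0.0, -1.4]
gripper_width: 0.0474
gripper_force: 25.0
```

play_rows:
  rows:
    - {"slide":[0,0,0.013],"delta_rot":[0,0,0],"fingers":-1}
    - {"slide":[0,0,0],"delta_rot":[0,0,0],"fingers":-1}

```text
time_s: 9.45
tcp_pos: [0.4772, -0.1432, 0.0349]
eef_rot: [-180.0, -0.0, -80.2]
contact_force: [0.6, 0.8, 0.3]
gripper_width: 0.0474
gripper_force: 25.0
```

Contact with the floor shows in the force, so I'll release and go up.

play_rows:
  rows:
    - {"slide":[0,0,0],"delta_rot":[0,0,0],"fingers":1}
    - {"slide":[0,0,0],"delta_rot":[0,0,0],"fingers":1}
    - {"slide":[0,0,0],"delta_rot":[0,0,0],"fingers":1}
    - {"slide":[0,0,0],"delta_rot":[0,0,0],"fingers":1}
    - {"slide":[0,0,-0.25],"delta_rot":[0,0,0],"fingers":1}
    - {"slide":[0,0,-0.3],"delta_rot":[0,0,0],"fingers":1}
    - {"slide":[0,0,-0.3],"delta_rot":[0,0,0],"fingers":1}
    - {"slide":[0,0,0],"delta_rot":[0,0,-0.43],"fingers":1}

```text
time_s: 10.45
tcp_pos: [0.4794, -0.1432, 0.1661]
eef_rot: [-179.6, -0.1, -78.1]
contact_force: [0.4, -0.7, -0.7]
gripper_width: 0.0879
gripper_force: 0.0
```

```bash
python3 go.py jar red .12
```

```text
pos [ 0.4794 -0.1432  0.1661] rpy [-1.7959e+02 -9.0000e-02 -7.8130e+01] width 0.0879 t 10.45 F [ 0.4 -0.7 -0.7]
turn rz units 0.02 slide now-axes [-2.254 -0.742  0.307] after turn [-2.255 -0.738  0.307] dist from base 0.56
```

play_rows:
  rows:
    - {"slide":[-0.254,-0.082,0],"delta_rot":[0,0,0],"fingers":1}
    - {"slide":[-0.36,-0.12,0],"delta_rot":[0,0,0],"fingers":1}
    - {"slide":[-0.36,-0.12,0],"delta_rot":[0,0,0],"fingers":1}
    - {"slide":[-0.36,-0.12,0],"delta_rot":[0,0,0],"fingers":1}
    - {"slide":[-0.36,-0.12,0],"delta_rot":[0,0,0],"fingers":1}
    - {"slide":[-0.36,-0.12,0],"delta_rot":[0,0,0],"fingers":1}
    - {"slide":[-0.2,-0.06,0.15],"delta_rot":[0,0,0],"fingers":1}
    - {"slide":[0,0,0],"delta_rot":[0,0,0],"fingers":1}

```text
time_s: 11.45
tcp_pos: [0.5156, 0.2119, 0.1371]
eef_rot: [179.8, -0.1, -78.1]
contact_force: [-0.4, -0.8, 0.1]
gripper_width: 0.0874
gripper_force: 0.0
```

```bash
python3 go.py jar red .034; python3 - <<'E'
from h import *
im=r.capture('wrist')['image'];h=cv2.cvtColor(im,cv2.COLOR_BGR2HSV)
m=cv2.inRange(h,(0,150,80),(9,255,255))
for q in cv2.findContours(m,0,1)[0]:
    if cv2.contourArea(q)>300: print(cv2.boundingRect(q))
cv2.imwrite('pics/w3.png',im)
E
```

```text
pos [0.5156 0.2119 0.1371] rpy [ 1.7978e+02 -9.0000e-02 -7.8060e+01] width 0.0874 t 11.45 F [-0.4 -0.8  0.1]
turn rz units 0.04 slide now-axes [ 0.012 -0.018  0.687] after turn [ 0.012 -0.018  0.687] dist from base 0.56
(279, 222, 69, 70)
(228, 209, 34, 59)
```

View pics/w3.png

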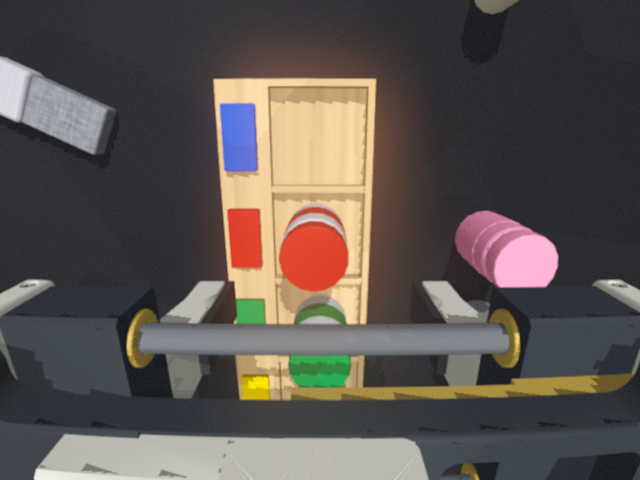

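Red lid at (313,257), matching where blue was seen before its grasp. Pink at (505,255) is clear of the fingers.

play_rows:
  rows:
    - {"slide":[0.005,-0.02,0.2],"delta_rot":[0,0,0],"fingers":1}
    - {"slide":[0,0,0.2],"delta_rot":[0,0,0],"fingers":1}
    - {"slide":[0,0,0.2],"delta_rot":[0,0,0],"fingers":1}
    - {"slide":[0,0,0.08],"delta_rot":[0,0,0],"fingers":1}
    - {"slide":[0,0,0],"delta_rot":[0,0,0],"fingers":1}
    - {"slide":[0,0,0],"delta_rot":[0,0,0],"fingers":-1}
    - {"slide":[0,0,0],"delta_rot":[0,0,0],"fingers":-1}
    - {"slide":[0,0,0],"delta_rot":[0,0,0],"fingers":-1}

```text
time_s: 12.5
tcp_pos: [0.5203, 0.2107, 0.0386]
eef_rot: [-179.9, 0.0, -78.2]
contact_force: [0.4, -0.6, 0.4]
gripper_width: 0.0628
gripper_force: 0.0
```

play_rows:
  rows:
    - {"slide":[0,0,0],"delta_rot":[0,0,0],"fingers":-1}
    - {"slide":[0,0,0],"delta_rot":[0,0,0],"fingers":-1}

```text
time_s: 12.75
tcp_pos: [0.5202, 0.2106, 0.0381]
eef_rot: [-180.0, 0.0, -78.2]
contact_force: [-0.1, 0.6, 1.6]
gripper_width: 0.047
gripper_force: 25.0
```

play_rows:
  rows:
    - {"slide":[0,0,-0.2],"delta_rot":[0,0,0],"fingers":-1}
    - {"slide":[0,0,-0.27],"delta_rot":[0,0,0],"fingers":-1}
    - {"slide":[0,0,-0.27],"delta_rot":[0,0,0],"fingers":-1}
    - {"slide":[0,0,0],"delta_rot":[0,0,0.43],"fingers":-1}
    - {"slide":[0,0,0],"delta_rot":[0,0,0],"fingers":-1}

```text
time_s: 13.38
tcp_pos: [0.5194, 0.2102, 0.1483]
eef_rot: [179.9, 0.0, -80.2]
contact_force: [-0.1, 0.7, -1.2]
gripper_width: 0.047
gripper_force: 25.0
```

```bash
python3 go.py goal red .12
```

```text
pos [0.5194 0.2102 0.1483] rpy [ 1.7995e+02  1.0000e-02 -8.0210e+01] width 0.047 t 13.375 F [-0.1  0.7 -1.2]
turn rz units -0.01 slide now-axes [2.806 0.699 0.189] after turn [2.806 0.701 0.189] dist from base 0.536
```

play_rows:
  rows:
    - {"slide":[0.2,0.05,0],"delta_rot":[0,0,0],"fingers":-1}
    - {"slide":[0.35,0.087,0],"delta_rot":[0,0,0],"fingers":-1}
    - {"slide":[0.35,0.087,0],"delta_rot":[0,0,0],"fingers":-1}
    - {"slide":[0.35,0.087,0],"delta_rot":[0,0,0],"fingers":-1}
    - {"slide":[0.35,0.087,0],"delta_rot":[0,0,0],"fingers":-1}
    - {"slide":[0.35,0.087,0],"delta_rot":[0,0,0],"fingers":-1}
    - {"slide":[0.35,0.087,0],"delta_rot":[0,0,0],"fingers":-1}
    - {"slide":[0.35,0.087,0],"delta_rot":[0,0,0],"fingers":-1}

```text
time_s: 14.38
tcp_pos: [0.4891, -0.1997, 0.1474]
eef_rot: [179.9, 0.0, -80.1]
contact_force: [0.9, 0.8, -0.9]
gripper_width: 0.0471
gripper_force: 25.0
```

play_rows:
  rows:
    - {"slide":[0.156,0.03,0],"delta_rot":[0,0,0],"fingers":-1}
    - {"slide":[0,0,0.2],"delta_rot":[0,0,0],"fingers":-1}
    - {"slide":[0,0,0.15],"delta_rot":[0,0,0],"fingers":-1}
    - {"slide":[0,0,0],"delta_rot":[0,0,0],"fingers":-1}
    - {"slide":[0,0,0],"delta_rot":[0,0,0],"fingers":-1}

```text
time_s: 15.0
tcp_pos: [0.49, -0.222, 0.0964]
eef_rot: [180.0, -0.0, -80.1]
contact_force: [-0.4, -0.1, -0.2]
gripper_width: 0.0476
gripper_force: 25.0
```

```bash
python3 go.py goal red .038
```

```text
pos [ 0.49   -0.222   0.0964] rpy [ 1.7996e+02 -1.0000e-02 -8.0140e+01] width 0.0476 t 15.0 F [-0.4 -0.1 -0.2]
turn rz units 0.01 slide now-axes [0.    0.016 0.389] after turn [0.    0.016 0.389] dist from base 0.536
```

play_rows:
  rows:
    - {"slide":[0,0,0.14],"delta_rot":[0,0,0],"fingers":-1}
    - {"slide":[0,0,0.14],"delta_rot":[0,0,0],"fingers":-1}
    - {"slide":[0,0,0.08],"delta_rot":[0,0,0],"fingers":-1}
    - {"slide":[0,0,0.03],"delta_rot":[0,0,0],"fingers":-1}
    - {"slide":[0,0,0],"delta_rot":[0,0,0],"fingers":-1}
    - {"slide":[0,0,0],"delta_rot":[0,0,0],"fingers":-1}

```text
time_s: 15.75
tcp_pos: [0.4905, -0.222, 0.0385]
eef_rot: [-179.9, -0.0, -80.2]
contact_force: [-0.3, -0.2, -0.9]
gripper_width: 0.0475
gripper_force: 25.0
```

play_rows:
  rows:
    - {"slide":[0,0,0.003],"delta_rot":[0,0,0],"fingers":-1}
    - {"slide":[0,0,0],"delta_rot":[0,0,0],"fingers":-1}
    - {"slide":[0,0,0],"delta_rot":[0,0,0],"fingers":1}
    - {"slide":[0,0,0],"delta_rot":[0,0,0],"fingers":1}
    - {"slide":[0,0,0],"delta_rot":[0,0,0],"fingers":1}
    - {"slide":[0,0,0],"delta_rot":[0,0,0],"fingers":1}
    - {"slide":[0,0,-0.25],"delta_rot":[0,0,0],"fingers":1}
    - {"slide":[0,0,-0.3],"delta_rot":[0,0,0],"fingers":1}

```text
time_s: 16.75
tcp_pos: [0.4891, -0.2219, 0.12]
eef_rot: [179.9, 0.0, -80.2]
contact_force: [1.7, -0.2, -0.1]
gripper_width: 0.0878
gripper_force: 0.0
```

play_rows:
  rows:
    - {"slide":[0,0,-0.3],"delta_rot":[0,0,0],"fingers":1}
    - {"slide":[0,0,0],"delta_rot":[0,0,-0.43],"fingers":1}
    - {"slide":[0,0,0],"delta_rot":[0,0,0],"fingers":1}

```text
time_s: 17.12
tcp_pos: [0.4896, -0.2218, 0.1646]
eef_rot: [-180.0, 0.0, -78.2]
contact_force: [-0.3, -0.3, -0.7]
gripper_width: 0.0878
gripper_force: 0.0
```

```bash
python3 go.py jar green .14; python3 - <<'E'
from h import *
im=r.capture('wrist')['image'];cv2.imwrite('pics/w4.png',im)
E
```

```text
pos [ 0.4896 -0.2218  0.1646] rpy [-1.7999e+02  2.0000e-02 -7.8220e+01] width 0.0878 t 17.125 F [-0.3 -0.3 -0.7]
turn rz units 0.0 slide now-axes [-3.348 -0.753  0.164] after turn [-3.348 -0.753  0.164] dist from base 0.577
```

View pics/w4.png

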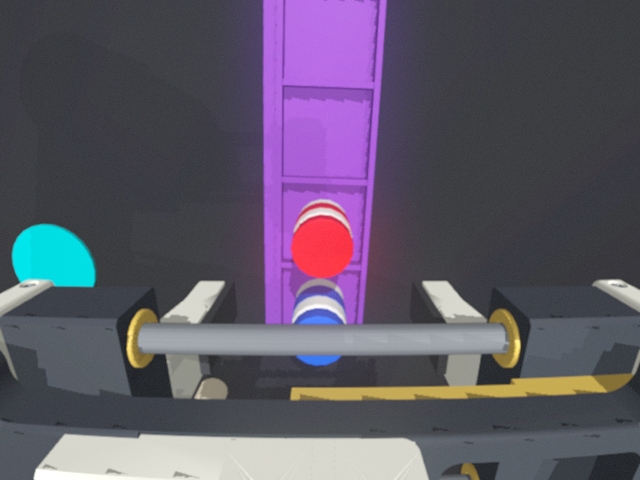

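Red (322,245) and blue (318,345) both stand upright in their compartments. Green is next.

play_rows:
  rows:
    - {"slide":[-0.36,-0.081,0],"delta_rot":[0,0,0],"fingers":1}
    - {"slide":[-0.36,-0.081,0],"delta_rot":[0,0,0],"fingers":1}
    - {"slide":[-0.36,-0.081,0],"delta_rot":[0,0,0],"fingers":1}
    - {"slide":[-0.36,-0.081,0],"delta_rot":[0,0,0],"fingers":1}
    - {"slide":[-0.36,-0.081,0],"delta_rot":[0,0,0],"fingers":1}
    - {"slide":[-0.36,-0.081,0],"delta_rot":[0,0,0],"fingers":1}
    - {"slide":[-0.36,-0.081,0],"delta_rot":[0,0,0],"fingers":1}
    - {"slide":[-0.36,-0.081,0],"delta_rot":[0,0,0],"fingers":1}

```text
time_s: 18.18
tcp_pos: [0.4959, 0.2222, 0.1635]
eef_rot: [179.9, -0.1, -78.2]
contact_force: [1.2, 0.4, 0.8]
gripper_width: 0.0877
gripper_force: 0.0
```

play_rows:
  rows:
    - {"slide":[-0.36,-0.081,0.1],"delta_rot":[0,0,0],"fingers":1}
    - {"slide":[-0.108,-0.024,0.06],"delta_rot":[0,0,0],"fingers":1}
    - {"slide":[0,0,0],"delta_rot":[0,0,0],"fingers":1}
    - {"slide":[0,0,0],"delta_rot":[0,0,0],"fingers":1}

```text
time_s: 18.68
tcp_pos: [0.4977, 0.2916, 0.1405]
eef_rot: [179.9, -0.1, -78.2]
contact_force: [-0.3, -1.5, -0.5]
gripper_width: 0.0877
gripper_force: 0.0
```

```bash
cat > w.py <<'E'
import sys
from h import *
im=r.capture('wrist')['image'];h=cv2.cvtColor(im,cv2.COLOR_BGR2HSV)
lo,hi=dict(green=((50,130,50),(80,255,255)),yellow=((22,140,100),(34,255,255)))[sys.argv[1]]
k=cv2.inRange(h,lo,hi);k[310:]=0
for q in cv2.findContours(k,0,1)[0]:
    if cv2.contourArea(q)>300:
        x,y,w,b=cv2.boundingRect(q);print((x,y,w,b),wray([(x+w/2,y+b-w/2)],.08).round(4))
E
python3 go.py jar green .037; python3 w.py green
```

```text
pos [0.4977 0.2916 0.1405] rpy [ 1.7994e+02 -5.0000e-02 -7.8250e+01] width 0.0877 t 18.675 F [-0.3 -1.5 -0.5]
turn rz units -0.01 slide now-axes [-0.008 -0.001  0.69 ] after turn [-0.008 -0.001  0.69 ] dist from base 0.577
(295, 237, 56, 55) [[0.4971 0.2973 0.08  ]]
(228, 207, 33, 56) [[0.5508 0.2959 0.08  ]]
```

play_rows:
  rows:
    - {"slide":[-0.02,0,0.2],"delta_rot":[0,0,0],"fingers":1}
    - {"slide":[0,0,0.2],"delta_rot":[0,0,0],"fingers":1}
    - {"slide":[0,0,0.2],"delta_rot":[0,0,0],"fingers":1}
    - {"slide":[0,0,0.09],"delta_rot":[0,0,0],"fingers":1}
    - {"slide":[0,0,0],"delta_rot":[0,0,0],"fingers":1}
    - {"slide":[0,0,0],"delta_rot":[0,0,0],"fingers":-1}
    - {"slide":[0,0,0],"delta_rot":[0,0,0],"fingers":-1}
    - {"slide":[0,0,0],"delta_rot":[0,0,0],"fingers":-1}

```text
time_s: 19.82
tcp_pos: [0.4975, 0.296, 0.0382]
eef_rot: [-179.9, 0.0, -78.2]
contact_force: [-0.2, 0.0, -0.5]
gripper_width: 0.063
gripper_force: 0.0
```

play_rows:
  rows:
    - {"slide":[0,0,0],"delta_rot":[0,0,0],"fingers":-1}
    - {"slide":[0,0,0],"delta_rot":[0,0,0],"fingers":-1}

```text
time_s: 20.08
tcp_pos: [0.4976, 0.2961, 0.0378]
eef_rot: [-179.9, 0.0, -78.2]
contact_force: [1.3, 0.7, 2.9]
gripper_width: 0.0474
gripper_force: 25.0
```

play_rows:
  rows:
    - {"slide":[0,0,-0.2],"delta_rot":[0,0,0],"fingers":-1}
    - {"slide":[0,0,-0.27],"delta_rot":[0,0,0],"fingers":-1}
    - {"slide":[0,0,-0.27],"delta_rot":[0,0,0],"fingers":-1}
    - {"slide":[0,0,0],"delta_rot":[0,0,0.43],"fingers":-1}
    - {"slide":[0,0,0],"delta_rot":[0,0,0],"fingers":-1}

```text
time_s: 20.7
tcp_pos: [0.4965, 0.2952, 0.1475]
eef_rot: [179.9, -0.0, -80.2]
contact_force: [-0.1, 0.8, -1.9]
gripper_width: 0.0476
gripper_force: 25.0
```

```bash
python3 go.py goal green .1
```

```text
pos [0.4965 0.2952 0.1475] rpy [ 1.7992e+02 -2.0000e-02 -8.0220e+01] width 0.0476 t 20.7 F [-0.1  0.8 -1.9]
turn rz units -0.01 slide now-axes [3.924 0.643 0.317] after turn [3.923 0.647 0.317] dist from base 0.585
```

play_rows:
  rows:
    - {"slide":[0.2,0.032,0],"delta_rot":[0,0,0],"fingers":-1}
    - {"slide":[0.35,0.056,0],"delta_rot":[0,0,0],"fingers":-1}
    - {"slide":[0.35,0.056,0],"delta_rot":[0,0,0],"fingers":-1}
    - {"slide":[0.35,0.056,0],"delta_rot":[0,0,0],"fingers":-1}
    - {"slide":[0.35,0.056,0],"delta_rot":[0,0,0],"fingers":-1}
    - {"slide":[0.35,0.056,0],"delta_rot":[0,0,0],"fingers":-1}
    - {"slide":[0.35,0.056,0],"delta_rot":[0,0,0],"fingers":-1}
    - {"slide":[0.35,0.056,0],"delta_rot":[0,0,0],"fingers":-1}

```text
time_s: 21.7
tcp_pos: [0.5011, -0.1085, 0.1468]
eef_rot: [179.8, 0.0, -80.2]
contact_force: [0.8, 0.6, -2.3]
gripper_width: 0.0473
gripper_force: 25.0
```

play_rows:
  rows:
    - {"slide":[0.35,0.056,0],"delta_rot":[0,0,0],"fingers":-1}
    - {"slide":[0.35,0.056,0],"delta_rot":[0,0,0],"fingers":-1}
    - {"slide":[0.35,0.056,0],"delta_rot":[0,0,0],"fingers":-1}
    - {"slide":[0.224,0.036,0],"delta_rot":[0,0,0],"fingers":-1}
    - {"slide":[0,0,0.2],"delta_rot":[0,0,0],"fingers":-1}
    - {"slide":[0,0,0.15],"delta_rot":[0,0,0],"fingers":-1}
    - {"slide":[0,0,0],"delta_rot":[0,0,0],"fingers":-1}
    - {"slide":[0,0,0],"delta_rot":[0,0,0],"fingers":-1}

```text
time_s: 22.7
tcp_pos: [0.5048, -0.3004, 0.0958]
eef_rot: [180.0, 0.0, -80.1]
contact_force: [0.5, 0.2, -2.8]
gripper_width: 0.0475
gripper_force: 25.0
```

```bash
python3 go.py goal green .0378
```

```text
pos [ 0.5048 -0.3004  0.0958] rpy [179.95   0.   -80.15] width 0.0475 t 22.7 F [ 0.5  0.2 -2.8]
turn rz units 0.01 slide now-axes [0.002 0.024 0.387] after turn [0.002 0.024 0.387] dist from base 0.585
```

play_rows:
  rows:
    - {"slide":[0,0.01,0.14],"delta_rot":[0,0,0],"fingers":-1}
    - {"slide":[0,0,0.14],"delta_rot":[0,0,0],"fingers":-1}
    - {"slide":[0,0,0.08],"delta_rot":[0,0,0],"fingers":-1}
    - {"slide":[0,0,0.029],"delta_rot":[0,0,0],"fingers":-1}
    - {"slide":[0,0,0],"delta_rot":[0,0,0],"fingers":-1}
    - {"slide":[0,0,0],"delta_rot":[0,0,0],"fingers":-1}

```text
time_s: 23.45
tcp_pos: [0.5039, -0.3007, 0.0382]
eef_rot: [-179.9, -0.0, -80.2]
contact_force: [-0.2, 0.9, -2.4]
gripper_width: 0.0478
gripper_force: 25.0
```

play_rows:
  rows:
    - {"slide":[0,0,0.004],"delta_rot":[0,0,0],"fingers":-1}
    - {"slide":[0,0,0],"delta_rot":[0,0,0],"fingers":-1}
    - {"slide":[0,0,0],"delta_rot":[0,0,0],"fingers":1}
    - {"slide":[0,0,0],"delta_rot":[0,0,0],"fingers":1}
    - {"slide":[0,0,0],"delta_rot":[0,0,0],"fingers":1}
    - {"slide":[0,0,0],"delta_rot":[0,0,0],"fingers":1}
    - {"slide":[0,0,-0.25],"delta_rot":[0,0,0],"fingers":1}
    - {"slide":[0,0,-0.3],"delta_rot":[0,0,0],"fingers":1}

```text
time_s: 24.45
tcp_pos: [0.5026, -0.3004, 0.1194]
eef_rot: [179.9, 0.1, -80.2]
contact_force: [1.0, -0.0, -0.4]
gripper_width: 0.0878
gripper_force: 0.0
```

play_rows:
  rows:
    - {"slide":[0,0,-0.3],"delta_rot":[0,0,0],"fingers":1}
    - {"slide":[0,0,0],"delta_rot":[0,0,-0.43],"fingers":1}
    - {"slide":[0,0,0],"delta_rot":[0,0,0],"fingers":1}

```text
time_s: 24.82
tcp_pos: [0.503, -0.3004, 0.1642]
eef_rot: [-180.0, 0.0, -78.2]
contact_force: [-0.3, 0.4, -0.7]
gripper_width: 0.0877
gripper_force: 0.0
```

```bash
python3 go.py jar yellow .14
```

```text
pos [ 0.503  -0.3004  0.1642] rpy [-1.7999e+02  2.0000e-02 -7.8210e+01] width 0.0877 t 24.825 F [-0.3  0.4 -0.7]
turn rz units 0.0 slide now-axes [-4.387 -0.763  0.161] after turn [-4.387 -0.763  0.161] dist from base 0.605
```

play_rows:
  rows:
    - {"slide":[-0.36,-0.0625,0],"delta_rot":[0,0,0],"fingers":1}
    - {"slide":[-0.36,-0.0625,0],"delta_rot":[0,0,0],"fingers":1}
    - {"slide":[-0.36,-0.0625,0],"delta_rot":[0,0,0],"fingers":1}
    - {"slide":[-0.36,-0.0625,0],"delta_rot":[0,0,0],"fingers":1}
    - {"slide":[-0.36,-0.0625,0],"delta_rot":[0,0,0],"fingers":1}
    - {"slide":[-0.36,-0.0625,0],"delta_rot":[0,0,0],"fingers":1}
    - {"slide":[-0.36,-0.0625,0],"delta_rot":[0,0,0],"fingers":1}
    - {"slide":[-0.36,-0.0625,0],"delta_rot":[0,0,0],"fingers":1}

```text
time_s: 25.82
tcp_pos: [0.4874, 0.139, 0.1632]
eef_rot: [179.9, -0.1, -78.2]
contact_force: [-0.2, -0.3, 0.4]
gripper_width: 0.0876
gripper_force: 0.0
```

play_rows:
  rows:
    - {"slide":[-0.36,-0.0625,0],"delta_rot":[0,0,0],"fingers":1}
    - {"slide":[-0.36,-0.0625,0],"delta_rot":[0,0,0],"fingers":1}
    - {"slide":[-0.36,-0.0625,0],"delta_rot":[0,0,0],"fingers":1}
    - {"slide":[-0.36,-0.0625,0.08],"delta_rot":[0,0,0],"fingers":1}
    - {"slide":[-0.08,-0.01,0.08],"delta_rot":[0,0,0],"fingers":1}
    - {"slide":[0,0,0],"delta_rot":[0,0,0],"fingers":1}
    - {"slide":[0,0,0],"delta_rot":[0,0,0],"fingers":1}

```text
time_s: 26.7
tcp_pos: [0.48, 0.3674, 0.1402]
eef_rot: [179.9, -0.1, -78.3]
contact_force: [0.4, -0.1, -0.5]
gripper_width: 0.0879
gripper_force: 0.0
```

```bash
python3 go.py jar yellow .0375; python3 w.py yellow; python3 -c "
from h import *
cv2.imwrite('pics/w5.png',r.capture('wrist')['image'])"
```

```text
pos [0.48   0.3674 0.1402] rpy [ 1.7995e+02 -5.0000e-02 -7.8260e+01] width 0.0879 t 26.7 F [ 0.4 -0.1 -0.5]
turn rz units -0.01 slide now-axes [ 0.003 -0.004  0.684] after turn [ 0.003 -0.004  0.684] dist from base 0.605
(283, 223, 69, 70) [[0.484 0.37  0.08 ]]
(225, 208, 35, 60) [[0.5341 0.375  0.08  ]]
```

View pics/w5.png

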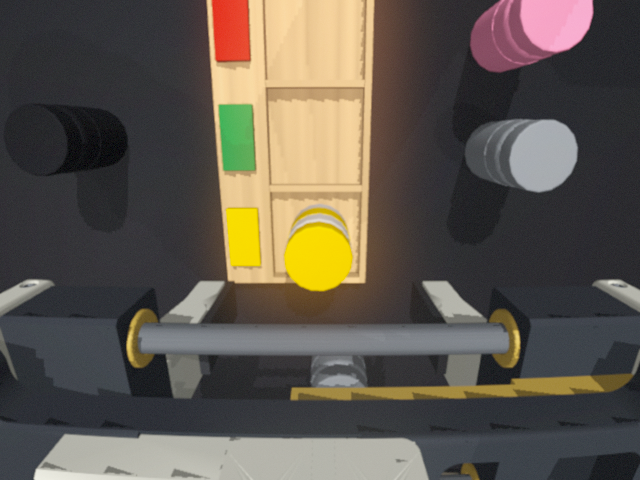

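Yellow lid at (318,257). The nearby grey jar at (338,370) is 0.1 m behind it and clear of the fingers.

play_rows:
  rows:
    - {"slide":[-0.005,-0.012,0.2],"delta_rot":[0,0,0],"fingers":1}
    - {"slide":[0,0,0.2],"delta_rot":[0,0,0],"fingers":1}
    - {"slide":[0,0,0.2],"delta_rot":[0,0,0],"fingers":1}
    - {"slide":[0,0,0.085],"delta_rot":[0,0,0],"fingers":1}
    - {"slide":[0,0,0],"delta_rot":[0,0,0],"fingers":1}
    - {"slide":[0,0,0],"delta_rot":[0,0,0],"fingers":-1}
    - {"slide":[0,0,0],"delta_rot":[0,0,0],"fingers":-1}
    - {"slide":[0,0,0],"delta_rot":[0,0,0],"fingers":-1}

```text
time_s: 27.9
tcp_pos: [0.4819, 0.3702, 0.0385]
eef_rot: [-179.9, 0.1, -78.2]
contact_force: [-0.5, 0.1, -0.0]
gripper_width: 0.0634
gripper_force: 0.0
```

play_rows:
  rows:
    - {"slide":[0,0,0],"delta_rot":[0,0,0],"fingers":-1}
    - {"slide":[0,0,0],"delta_rot":[0,0,0],"fingers":-1}

```text
time_s: 28.15
tcp_pos: [0.4819, 0.3701, 0.038]
eef_rot: [-180.0, 0.0, -78.2]
contact_force: [0.7, 0.4, 1.1]
gripper_width: 0.0475
gripper_force: 25.0
```

play_rows:
  rows:
    - {"slide":[0,0,-0.2],"delta_rot":[0,0,0],"fingers":-1}
    - {"slide":[0,0,-0.27],"delta_rot":[0,0,0],"fingers":-1}
    - {"slide":[0,0,-0.27],"delta_rot":[0,0,0],"fingers":-1}
    - {"slide":[0,0,0],"delta_rot":[0,0,0.43],"fingers":-1}
    - {"slide":[0,0,0],"delta_rot":[0,0,0],"fingers":-1}

```text
time_s: 28.78
tcp_pos: [0.4811, 0.3694, 0.1481]
eef_rot: [179.9, -0.0, -80.2]
contact_force: [0.2, -0.2, -2.1]
gripper_width: 0.0472
gripper_force: 25.0
```

```bash
python3 go.py goal yellow .1
```

```text
pos [0.4811 0.3694 0.1481] rpy [ 1.7994e+02 -1.0000e-02 -8.0210e+01] width 0.0472 t 28.775 F [ 0.2 -0.2 -2.1]
turn rz units -0.01 slide now-axes [4.962 0.627 0.321] after turn [4.962 0.631 0.321] dist from base 0.64
```

play_rows:
  rows:
    - {"slide":[0.2,0.025,0],"delta_rot":[0,0,0],"fingers":-1}
    - {"slide":[0.35,0.044,0],"delta_rot":[0,0,0],"fingers":-1}
    - {"slide":[0.35,0.044,0],"delta_rot":[0,0,0],"fingers":-1}
    - {"slide":[0.35,0.044,0],"delta_rot":[0,0,0],"fingers":-1}
    - {"slide":[0.35,0.044,0],"delta_rot":[0,0,0],"fingers":-1}
    - {"slide":[0.35,0.044,0],"delta_rot":[0,0,0],"fingers":-1}
    - {"slide":[0.35,0.044,0],"delta_rot":[0,0,0],"fingers":-1}
    - {"slide":[0.35,0.044,0],"delta_rot":[0,0,0],"fingers":-1}

```text
time_s: 29.78
tcp_pos: [0.4987, -0.0329, 0.1477]
eef_rot: [179.9, -0.0, -80.2]
contact_force: [1.4, 0.6, -0.6]
gripper_width: 0.0472
gripper_force: 25.0
```

play_rows:
  rows:
    - {"slide":[0.35,0.044,0],"delta_rot":[0,0,0],"fingers":-1}
    - {"slide":[0.35,0.044,0],"delta_rot":[0,0,0],"fingers":-1}
    - {"slide":[0.35,0.044,0],"delta_rot":[0,0,0],"fingers":-1}
    - {"slide":[0.35,0.044,0],"delta_rot":[0,0,0],"fingers":-1}
    - {"slide":[0.35,0.044,0],"delta_rot":[0,0,0],"fingers":-1}
    - {"slide":[0.35,0.044,0],"delta_rot":[0,0,0],"fingers":-1}
    - {"slide":[0.212,0.027,0],"delta_rot":[0,0,0],"fingers":-1}
    - {"slide":[0,0,0],"delta_rot":[0,0,0],"fingers":-1}

```text
time_s: 30.78
tcp_pos: [0.5142, -0.3816, 0.1465]
eef_rot: [179.8, 0.1, -80.4]
contact_force: [-0.9, 1.0, -0.1]
gripper_width: 0.0477
gripper_force: 25.0
```

```bash
python3 go.py goal yellow .038
```

```text
pos [ 0.5142 -0.3816  0.1465] rpy [ 1.7983e+02  1.0000e-01 -8.0360e+01] width 0.0477 t 30.775 F [-0.9  1.  -0.1]
turn rz units -0.04 slide now-axes [-0.009 -0.006  0.723] after turn [-0.009 -0.007  0.723] dist from base 0.64
```

play_rows:
  rows:
    - {"slide":[-0.008,-0.008,0.2],"delta_rot":[0,0,0],"fingers":-1}
    - {"slide":[0,0,0.2],"delta_rot":[0,0,0],"fingers":-1}
    - {"slide":[0,0,0.15],"delta_rot":[0,0,0],"fingers":-1}
    - {"slide":[0,0,0.1],"delta_rot":[0,0,0],"fingers":-1}
    - {"slide":[0,0,0.05],"delta_rot":[0,0,0],"fingers":-1}
    - {"slide":[0,0,0.01],"delta_rot":[0,0,0],"fingers":-1}
    - {"slide":[0,0,0],"delta_rot":[0,0,0],"fingers":-1}
    - {"slide":[0,0,0],"delta_rot":[0,0,0],"fingers":-1}

```text
time_s: 31.78
tcp_pos: [0.5178, -0.3783, 0.043]
eef_rot: [-179.9, -0.0, -80.2]
contact_force: [1.3, 0.1, -1.9]
gripper_width: 0.0474
gripper_force: 25.0
```

play_rows:
  rows:
    - {"slide":[0.005,0.006,0.025],"delta_rot":[0,0,0],"fingers":-1}
    - {"slide":[0,0,0.007],"delta_rot":[0,0,0],"fingers":-1}
    - {"slide":[0,0,0],"delta_rot":[0,0,0],"fingers":-1}
    - {"slide":[0,0,0],"delta_rot":[0,0,0],"fingers":-1}

```text
time_s: 32.28
tcp_pos: [0.5167, -0.3791, 0.038]
eef_rot: [-180.0, -0.0, -80.2]
contact_force: [-2.3, 1.7, 5.8]
gripper_width: 0.0471
gripper_force: 25.0
```

Contact force is +5.8 N, so the jar is on the floor. I'll release, lift, and move clear.

play_rows:
  rows:
    - {"slide":[0,0,0],"delta_rot":[0,0,0],"fingers":1}
    - {"slide":[0,0,0],"delta_rot":[0,0,0],"fingers":1}
    - {"slide":[0,0,0],"delta_rot":[0,0,0],"fingers":1}
    - {"slide":[0,0,0],"delta_rot":[0,0,0],"fingers":1}
    - {"slide":[0,0,-0.25],"delta_rot":[0,0,0],"fingers":1}
    - {"slide":[0,0,-0.3],"delta_rot":[0,0,0],"fingers":1}
    - {"slide":[0,0,-0.35],"delta_rot":[0,0,0],"fingers":1}
    - {"slide":[0,0,-0.1],"delta_rot":[0,0,0],"fingers":1}

```text
time_s: 33.28
tcp_pos: [0.5182, -0.3799, 0.1917]
eef_rot: [-179.7, -0.2, -80.2]
contact_force: [-0.1, 0.3, 0.1]
gripper_width: 0.0872
gripper_force: 0.0
```

play_rows:
  rows:
    - {"slide":[-0.35,0,0],"delta_rot":[0,0,0],"fingers":1}
    - {"slide":[-0.35,0,0],"delta_rot":[0,0,0],"fingers":1}
    - {"slide":[-0.35,0,0],"delta_rot":[0,0,0],"fingers":1}
    - {"slide":[-0.35,0,0],"delta_rot":[0,0,0],"fingers":1}
    - {"slide":[-0.35,0,0],"delta_rot":[0,0,0],"fingers":1}
    - {"slide":[-0.35,0,0],"delta_rot":[0,0,0],"fingers":1}
    - {"slide":[-0.35,0,0],"delta_rot":[0,0,0],"fingers":1}
    - {"slide":[-0.35,0,0],"delta_rot":[0,0,0],"fingers":1}

```text
time_s: 34.28
tcp_pos: [0.4443, 0.0364, 0.1872]
eef_rot: [-180.0, 0.0, -80.2]
contact_force: [1.2, 0.3, 0.1]
gripper_width: 0.0878
gripper_force: 0.0
```

play_rows:
  rows:
    - {"slide":[-0.2,0,0],"delta_rot":[0,0,0],"fingers":1}
    - {"slide":[0,0,0],"delta_rot":[0,0,0],"fingers":1}
    - {"slide":[0,0,0],"delta_rot":[0,0,0],"fingers":1}

```text
time_s: 34.65
tcp_pos: [0.4396, 0.0642, 0.1871]
eef_rot: [180.0, -0.0, -80.1]
contact_force: [0.3, -0.1, 0.3]
gripper_width: 0.0875
gripper_force: 0.0
```

```bash
python3 -c "
from h import *
im=r.capture('top')['image'];cv2.imwrite('pics/end.png',cv2.resize(im[180:300,370:560],None,fx=4,fy=4))"
```

```text
(no output)
```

View pics/end.png

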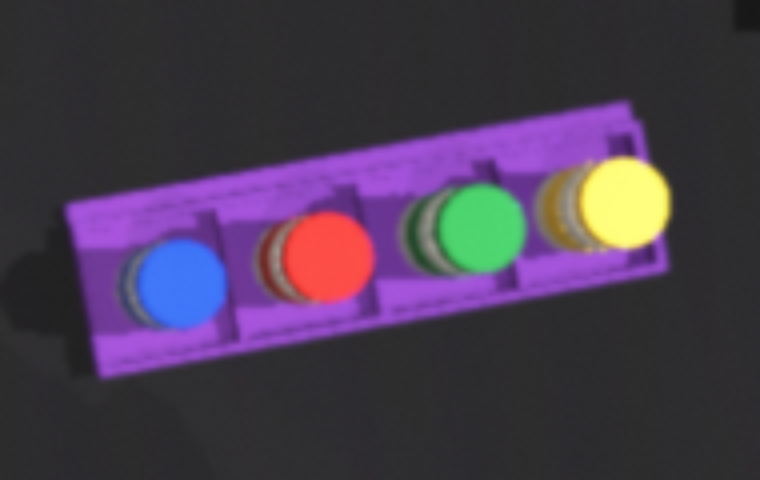

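From left to right it shows blue (181,284), red (329,257), green (481,228) and yellow (625,202), one per compartment. I'll check their offsets before handing in.

```bash
python3 -c "
from h import *
u=np.array([(181,284),(329,257),(481,228),(625,202)])/4+(370,180)
w=ray(r.capture('top'),u,.08)[:,:2];a=np.radians(9.83)
ex=np.array([np.cos(a),np.sin(a)]);ey=np.array([-ex[1],ex[0]]);o=np.array([.4945,-.2618])
e=np.c_[(w-o)@ex,(w-o)@ey];print(e.round(4))
if abs(e-np.c_[np.zeros(4),[.12,.04,-.04,-.12]]).max()<.011: print(r.close_job())"
```

```text
[[ 0.0012  0.1211]
 [ 0.0008  0.0418]
 [ 0.001  -0.0408]
 [ 0.0003 -0.1199]]
the job is handed in; nothing more can be done
None
```

All four jars stand released in the purple rack in mirrored order (blue, red, green, yellow from the left), each measured within 2 mm of its compartment centre, and the job is handed in; no verdict came back.

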